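Set the dust-extraction damper to the green flag

ROBOT

A 6-joint arm with a two-finger parallel gripper is mounted at the origin on the work surface. World frame = base frame: x ahead of the robot, y to its left, z up, the work surface at z = 0. Lengths are in m, angles in rad, forces in N, time in s.
With the tool pointing down it reaches from about 0.35 to 0.775 m from the base axis. Payload 5.5 kg.
Tool frame: the origin (TCP) lies between the finger pads; the fingertips stand 22 mm ahead of it and the grasp point (between the pads) lies 3 mm ahead of it (env.finger_overhang is the distance from the TCP to the fingertips, in m); y points along the fingers, x is the direction in which the jaws open and shut, and the axes are right-handed (so a half turn about y gives the same grasp; the last joint's range is limited). The gripper opens to 85 mm and grips with 20 to 120 N. Pads are 22 mm wide; open, the fingers measure 114 mm over their backs; the gripper's body (76 mm by 85 mm) begins 54 mm behind the grasp point. The pads swing forward as they close: fully open they stand 13 mm farther back than shut.
Start: joints at [1.082, 0.313, 0.046, 1.304, 0, 1.431], TCP at [0.197, 0.54, 0.253] pointing down, gripper open.
Joint ranges: [-2.76, 2.76], [-0.86, 1.69], [-1.03, 1.26], [-2.2, 2.34], [-1.47, 1.5], [-3.14, 3.14]. Speed limits (rad/s): [2.57, 2.57, 3.14, 3.14, 3.14, 3.14].

INTERFACE

Orientations are given as a unit quaternion [w, x, y, z].
In Python, from workcell import monitor, cams, job, env gives the robot as it stands.
- The arm moves only by the tool drive_tool, never from a script. Its argument "plan" is text: rows parted by semicolons, each of 7 numbers parted by spaces: the opening, from -1 (shut) to 1 (fully open), then the shift along the tool's x, y, z in mm, then the turn, a rotation vector about the tool's x, y, z in degrees. In form: gripper x y z rx ry rz; .... A call has 1 to 8 rows; each row shifts and turns the pose as measured when the row begins, along the tool's axes as they then stand; what a row does not reach is not made up. A row lasts 1/8 s, in which the tool goes at most 62.5 mm and 10.7 degrees, less where a joint would pass 70% of its speed; a pose out of reach is approached as far as the arm can. A call is refused whole if a number of a shift passes 62.5 or a number of a turn 10.7, either way. A call with a gripper value outside its range is refused whole. The fingers move at their own pace and stop on an object; "grip_force" is the grip in N (left out, the last holds). Time passes only in rows, so rows that do not move let the fingers close. It gives the time, the measured TCP pose, the force and the opening at its end, in the units of the state.
- monitor.get_state(): the state, without advancing time (a new reading comes with each control period).
- cams.read_camera(name): name is "scene" or "top" or "wrist"; returns (picture, depth): 480x640x3 uint8, red, green, blue; 480x640 float32, m along the optical axis (not along the pixel's ray), 0 where there is no reading.
- cams.calibration(name): a dict with "fx", "fy", "cx", "cy" (pixels), "R" (3x3) and "t" (3): a world point X has camera coordinates R X + t. Camera axes: x right, y down, z forward; pixel columns grow to the right and rows downward; lengths in m; the calibration is good to about 2 mm. The wrist camera is an equidistant fisheye: a pixel r from the principal point sees the ray r / f radians off the axis. A picture is of the moment at which its call begins: read the wrist's pose just before it. calibration takes no time and is no camera call; for the wrist camera it gives the pose at the moment of the call.
- job.hand_in(): hands the job in, once; it reports no verdict.
The state is a dict: "clock": time; "joint_pos": joint angles; "qvel": joint speeds; "tau": joint torques, N m; "tcp_pos": TCP position; "orientation": TCP orientation; "wrist_force": force on the tool from outside, world axes, zero at the start; "ft_torque": the same for the moment, N m; "finger_gap": finger opening in m.
Only numpy, scipy, OpenCV 4.12 (cv2) and the standard library are available. Lean on these libraries where they do the work, as an engineer would, in place of code of your own. Each camera call takes 0.05 s, during which the arm holds its last target.

TASK

On the sanding bench, gently push the blue lever of the round dust-extraction damper around its arc until the red pointer on the ring lines up with the green flag on the scale, then move clear. Push the lever on its side with the fingers; do not pinch it, do not shift the flag, and leave the bamboo box, abrasive roll, sanding block and scraper where they are.

Things in the scene. Friction and masses are not known exactly. Their poses are not given: they have to be found in the camera images.
- damper: Round dark steel damper housing fixed to the bench, 270 mm across, 30 mm high, with a flat duct spigot (90 mm wide, 28 mm high) reaching to 190 mm from the centre on its -x side. Origin: centre of the underside, on the ring's vertical turning axis. Its +x axis points to the middle of the white-ticked scale (ticks every 10 degrees, 80 degrees to each side). It does not move.
- ring (a joint): Angle of the aluminium ring (200 mm across, its top 44 mm above the bench) about the vertical axis through the damper's origin, in rad: 0 when pointer and lever lie along the damper's +x, growing counter-clockwise seen from above; stops at -1.5 and 1.5. Stiff with dry friction: about 2 N at the lever turns it, and it stays where it is left.
- pointer_tip (a point): Outer tip of the red pointer (7 mm wide) on the ring, 112 mm from the turning axis, 42 mm above the bench, on the same radius as the lever.
- flag_tip (a point): Inner tip of the green flag's tongue (7 mm wide), 112 mm from the turning axis, 35.5 mm above the bench, just below the level of the pointer, which can pass over it. The flag's upright green tab (14 mm wide, top 48 mm above the bench) stands on the same radius, 137 to 147 mm from the axis. It marks the wanted setting, always counter-clockwise of the pointer at the start.
- lever_top (a point): Centre of the top of the blue upright lever on the ring, 83 mm from the turning axis. The lever stands from 44 to 104 mm above the bench, 26 mm wide along the radius and 20 mm thick along the arc. Within reach of its arc nothing else on the damper rises above 48 mm.
- lever_cw_face: Blue plate, 26 x 7 x 60 mm, forming the clockwise side of the lever (seen from above): push it to turn the ring counter-clockwise. Origin: centre of its lower edge, 44 mm above the bench; its y axis is along the arc (counter-clockwise), x outward.
- lever_ccw_face: The same blue plate on the counter-clockwise side of the lever: push it to turn the ring clockwise. Same axes.
- bamboo_box: Loose open bamboo box, 180 x 120 x 55 mm, bystander. Origin: centre of the underside.
- abrasive_roll: Loose brown roll of abrasive, 84 mm across, 55 mm high, standing on end, bystander. Origin: centre of the underside.
- sanding_block: Loose cork sanding block, 100 x 55 x 32 mm, lying in the bamboo box, bystander. Origin: centre of the underside.
- scraper: Loose flat scraper with wooden handle, about 250 mm long along its x, lying flat, bystander. Origin: on the bench where the handle meets the blade shank.

How it is judged:
By the outcome, as a careful person would: the job done as asked, in the order asked, and still so for the second after the job is handed in, with the robot touching nothing.
It also fails if it takes over 48 s, if anything falls off the work surface, if the arm or the gripper's body presses on something with over 40 N, if the wrist force passes 120 N, or if a joint passes its speed limit or range.

## Working session

There is one attempt and no reset: what is moved stays moved. The work goes in short steps, Python scripts to look and compute and a tool call to move; the robot and the scene stay as the last step left them, time stands still between calls to the robot, and variables do not carry over. Pictures are saved under pics/ and viewed, and the job is handed in when it is done.

Besides the shell and the picture viewer there is one more tool, called after ">>>" as name(argument=value, ...) on one line, values as JSON. drive_tool: Moves the arm, as the interface text tells. Its arguments: {"type":"object","properties":{"plan":{"type":"string"},"grip_force":{"type":"number"}},"required":["plan"]}

```bash
ls; mkdir -p pics
python3 - <<'E'
from workcell import monitor, cams, job, env
import cv2
print(monitor.get_state())
for n in ("scene","top"):
    p,d=cams.read_camera(n); cv2.imwrite(f"pics/{n}0.png",p[:,:,::-1]); c=cams.calibration(n); print(n,c)
    import numpy as np; np.save(f"{n}0.npy",d)
E
```

```text
pics
{'clock': 0.0, 'joint_pos': array([1.08242718e+00, 3.14040216e-01, 4.49450603e-02, 1.30359595e+00,
       7.23225573e-06, 1.43119104e+00]), 'qvel': array([-0.00061788,  0.00095526, -0.00036796,  0.00109831, -0.00024574,
        0.00084004]), 'tau': array([ 8.37464540e-04, -4.80621743e+01,  2.98537052e+01,  1.92966079e-02,
        9.25040695e-05,  1.25754033e-05]), 'tcp_pos': array([0.19627886, 0.53994695, 0.25237232]), 'orientation': array([-0.5788645 ,  0.57946841,  0.40506906, -0.40626506]), 'wrist_force': array([-0.71107499,  0.19211538, -1.10408648]), 'ft_torque': array([ 0.0186073 , -0.01205467,  0.02255129]), 'finger_gap': 0.08585636706981854}
scene {'fx': 441.5086757155126, 'fy': 441.5086757155126, 'cx': 317.4270740390596, 'cy': 238.98449288653896, 'R': array([[-0.84399244,  0.53633534, -0.00459968],
       [ 0.34903052,  0.54269231, -0.76397824],
       [-0.40725232, -0.64639729, -0.64522561]]), 't': array([ 0.50820981, -0.12292342,  1.26886279])}
top {'fx': 526.7684637114874, 'fy': 526.7684637114874, 'cx': 310.7954933732811, 'cy': 237.67408739367667, 'R': array([[ 0.01625843, -0.99986158,  0.00353287],
       [-0.99242917, -0.01656757, -0.12169572],
       [ 0.12173741, -0.00152755, -0.99256117]]), 't': array([-0.00871653,  0.60333354,  1.17534239])}
```

View pics/scene0.png

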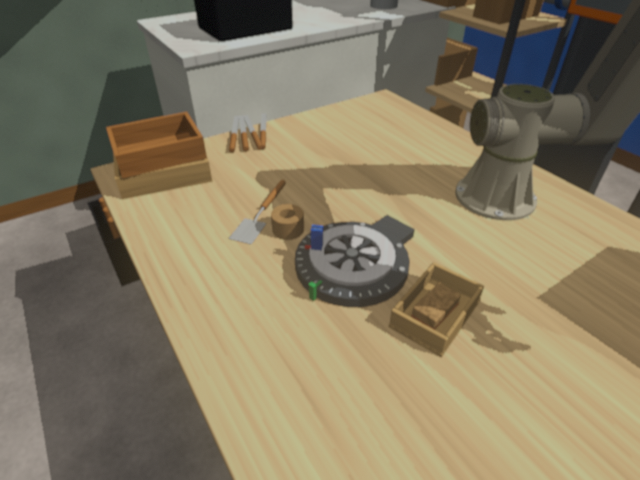

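View pics/top0.png

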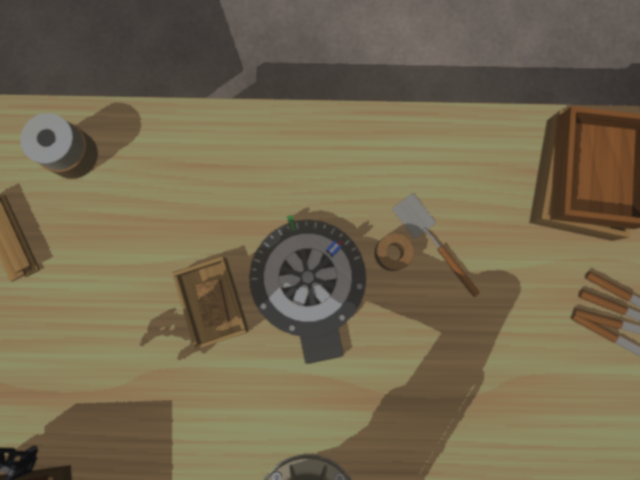

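Top view: damper centre about (308,277), blue lever (334,248), green flag (292,221). The roll is at (394,252), clockwise of the lever. Next I measure these.

```bash
cat > h.py <<'E'
from workcell import monitor, cams, job, env
import cv2, numpy as np
def ray(n,u,v):
    c=cams.calibration(n);d=np.array([(u-c['cx'])/c['fx'],(v-c['cy'])/c['fy'],1.])
    return -c['R'].T@c['t'], c['R'].T@d
def onplane(n,u,v,z):
    o,d=ray(n,u,v); return o+d*(z-o[2])/d[2]
def pts(n,mask,D):
    c=cams.calibration(n); v,u=np.nonzero(mask&(D>0)); z=D[v,u]
    X=np.stack([(u-c['cx'])/c['fx']*z,(v-c['cy'])/c['fy']*z,z],1)
    return (X-c['t'])@c['R']
def masks(img):
    h=cv2.cvtColor(img,cv2.COLOR_RGB2HSV).astype(int);H,S,V=h[...,0],h[...,1],h[...,2]
    return dict(blue=(abs(H-115)<15)&(S>110)&(V>40),green=(abs(H-65)<20)&(S>110)&(V>40),red=((H<7)|(H>172))&(S>140)&(V>50))
E
python3 - <<'E'
from h import *
for n in ("scene","top"):
    p=cv2.imread(f"pics/{n}0.png")[:,:,::-1].copy(); D=np.load(f"{n}0.npy")
    m=masks(p)
    roi=np.zeros(p.shape[:2],bool)
    if n=="top": roi[200:350,240:380]=1
    else: roi[215:310,285:420]=1
    for k in m:
        mm=m[k]&roi; v,u=np.nonzero(mm)
        if len(u)==0: print(n,k,0);continue
        P=pts(n,mm,D); print(n,k,len(u),u.mean(),v.mean(),(u.min(),u.max(),v.min(),v.max()),np.median(P,0).round(3),P[:,2].min().round(3),P[:,2].max().round(3))
    # housing/ring from depth heights
    P=pts(n,roi,D)
    s=P[(P[:,2]>.038)&(P[:,2]<.048)]; print('ring',len(s))
    if len(s):
        c=cv2.minEnclosingCircle((s[:,:2]*1000).astype(np.float32)); print(c)
    s=P[(P[:,2]>.022)&(P[:,2]<.060)];c=cv2.minEnclosingCircle((s[:,:2]*1000).astype(np.float32)); print(c, np.histogram(P[:,2],bins=np.arange(-.01,.12,.005)))
    r=p[215:310,285:420] if n=="scene" else p[205:370,165:440]
    cv2.imwrite(f"pics/{n}0z.png",cv2.resize(r[:,:,::-1],None,fx=5 if n=="scene" else 2.9,fy=5 if n=="scene" else 2.9,interpolation=cv2.INTER_CUBIC))
E
```

```text
scene blue 68 317.02941176470586 229.35294117647058 (np.int64(312), np.int64(322), np.int64(226), np.int64(235)) [ 0.576 -0.043  0.102] 0.085 0.107
scene green 79 313.0632911392405 288.88607594936707 (np.int64(309), np.int64(318), np.int64(282), np.int64(298)) [0.649 0.057 0.036] 0.007 0.05
scene red 9 307.1111111111111 246.44444444444446 (np.int64(306), np.int64(309), np.int64(245), np.int64(248)) [ 0.592 -0.062  0.044] 0.037 0.045
ring 3025
((548.0008544921875, 31.996810913085938), 196.96067810058594)
((533.9945678710938, 6.269065856933594), 219.3367462158203) (array([   0, 2016, 1458,  296,  217,  240,  242, 2387, 1799,  795, 2392,
        378,  235,   90,   23,   19,   21,   19,   21,   17,   22,   27,
         65,    1,    0]), array([-0.01 , -0.005,  0.   ,  0.005,  0.01 ,  0.015,  0.02 ,  0.025,
        0.03 ,  0.035,  0.04 ,  0.045,  0.05 ,  0.055,  0.06 ,  0.065,
        0.07 ,  0.075,  0.08 ,  0.085,  0.09 ,  0.095,  0.1  ,  0.105,
        0.11 ,  0.115]))
top blue 51 333.7450980392157 247.94117647058823 (np.int64(327), np.int64(340), np.int64(241), np.int64(254)) [ 0.573 -0.049  0.104] 0.03 0.108
top green 14 289.92857142857144 217.64285714285714 (np.int64(288), np.int64(292), np.int64(216), np.int64(219)) [0.647 0.05  0.048] 0.043 0.051
top red 1 340.0 242.0 (np.int64(340), np.int64(340), np.int64(242), np.int64(242)) [ 0.593 -0.066  0.047] 0.047 0.047
ring 4141
((495.5005798339844, -1.1843109130859375), 183.8785858154297)
((490.3211669921875, 0.08641815185546875), 187.8344268798828) (array([ 121, 4000, 4886,  287,   17,   12,  145, 2587, 3531, 1195, 2556,
       1322,   77,   64,    3,    2,    2,    3,    2,    0,    6,   21,
         61,   26,    0]), array([-0.01 , -0.005,  0.   ,  0.005,  0.01 ,  0.015,  0.02 ,  0.025,
        0.03 ,  0.035,  0.04 ,  0.045,  0.05 ,  0.055,  0.06 ,  0.065,
        0.07 ,  0.075,  0.08 ,  0.085,  0.09 ,  0.095,  0.1  ,  0.105,
        0.11 ,  0.115]))
```

Run:
```python
from h import *
p=cv2.imread("pics/top0.png")[205:345,240:375]
cv2.imwrite("pics/topz.png",cv2.resize(p,None,fx=4.2,fy=4.2,interpolation=cv2.INTER_CUBIC))
```

```text
(no output)
```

View pics/topz.png

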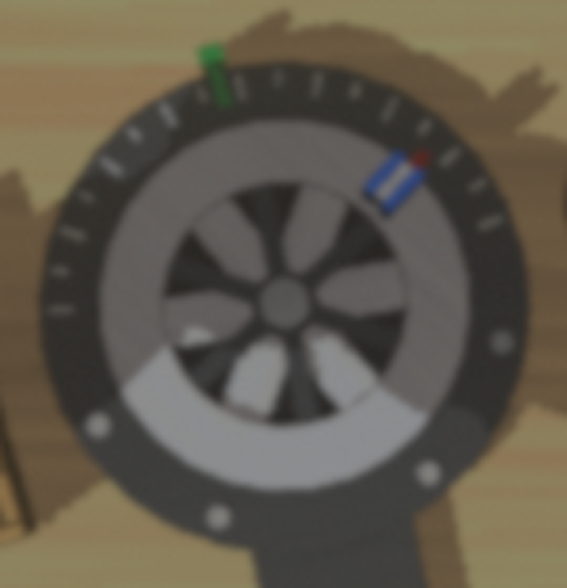

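View pics/scene0z.png

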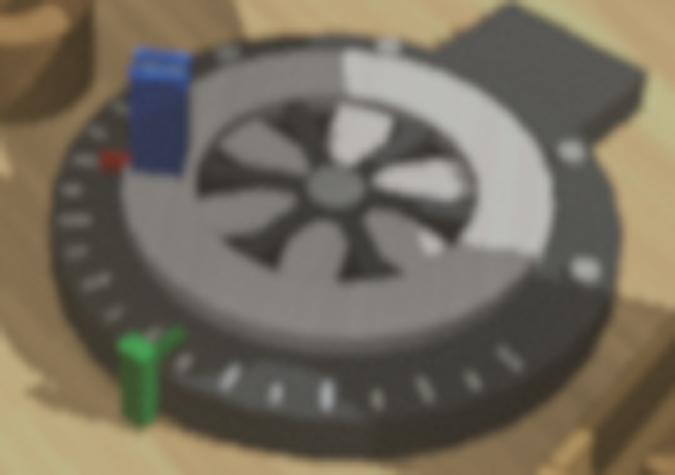

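Run:
```python
from h import *
p=cv2.imread("pics/top0.png")[:,:,::-1].copy()
g=cv2.cvtColor(p,cv2.COLOR_RGB2GRAY).astype(float); h=cv2.cvtColor(p,cv2.COLOR_RGB2HSV)
# ring outer edge: radial scans on plane z=.044
c=cams.calibration("top")
def proj(X):
    q=c['R']@X+c['t'];return c['fx']*q[0]/q[2]+c['cx'],c['fy']*q[1]/q[2]+c['cy']
C=onplane("top",307.9,277.4,.044)[:2]; print(C)
for it in range(4):
    E=[]
    for a in np.deg2rad(np.arange(0,360,3)):
        rs=np.arange(.088,.111,.0005); vals=[]
        for r in rs:
            u,v=proj(np.array([C[0]+r*np.cos(a),C[1]+r*np.sin(a),.044]))
            vals.append(cv2.getRectSubPix(g.astype(np.float32),(1,1),(u,v))[0,0])
        d=np.diff(cv2.GaussianBlur(np.array(vals)[None],(7,1),1.5)[0]); i=d.argmin()
        if d[i]<-1.: E.append((C[0]+rs[i]*np.cos(a),C[1]+rs[i]*np.sin(a)))
    E=np.array(E); A=np.c_[2*E,np.ones(len(E))]
    w=np.ones(len(E),bool)
    for _ in range(5):
        s=np.linalg.lstsq(A[w],(E[w]**2).sum(1),rcond=None)[0]; R=np.sqrt(s[2]+s[0]**2+s[1]**2)
        res=np.hypot(*(E-s[:2]).T)-R; w=abs(res)<max(.001,2*res[w].std())
    C=s[:2]; print(C.round(4),R.round(4),w.sum(),len(E),res[w].std())
def pol(u,v,z):
    X=onplane("top",u,v,z)[:2]; d=X-C; return X.round(4),np.hypot(*d).round(4),np.degrees(np.arctan2(d[1],d[0])).round(2)
m=masks(p)
Dm=np.load("top0.npy"); P=pts("top",m['blue']&(Dm>0),Dm)
z=lambda a,b:(240+a/4.2-.5+.5/4.2,205+b/4.2-.5+.5/4.2)
print("lever",pol(*z(394,181),.104)); print("ptr tip",pol(*z(430,151),.042)); print('flag tip',pol(*z(226,105),.0355)); print('tab top',pol(289.93,217.64,.048),pol(*z(211,54),.048))
print("spigot",pol(322,345,.028))
```

```text
[0.51170695 0.00632217]
[0.5132 0.0078] 0.0995 114 120 0.0003998637920060999
[0.5132 0.0078] 0.0994 115 120 0.00036613904625881007
[0.5132 0.0077] 0.0995 115 120 0.0003809901761891574
[0.5132 0.0078] 0.0994 114 120 0.0003477542597539817
lever (array([ 0.5741, -0.0481]), np.float64(0.0826), np.float64(-42.6))
ptr tip (array([ 0.5973, -0.0703]), np.float64(0.1148), np.float64(-42.92))
flag tip (array([0.6216, 0.0416]), np.float64(0.1135), np.float64(17.31))
tab top (array([0.6475, 0.0498]), np.float64(0.1406), np.float64(17.36)) (array([0.6478, 0.0499]), np.float64(0.141), np.float64(17.38))
spigot (array([ 0.3604, -0.0281]), np.float64(0.157), np.float64(-166.77))
```

Run:
```python
from h import *
from scipy.spatial.transform import Rotation as Ro
s=monitor.get_state(); q=s['orientation']; print(Ro.from_quat(q[[1,2,3,0]]).as_matrix().round(3), env.finger_overhang, s['clock'],s['joint_pos'])
print('roll',onplane("top",394,251,.055))
print('scraper',onplane("top",440,240,.02),onplane("top",477,293,.02))
p,d=cams.read_camera("wrist"); cv2.imwrite("pics/w0.png",p[:,:,::-1])
```

```text
[[ 0.342 -0.001 -0.94 ]
 [ 0.94  -0.001  0.342]
 [-0.002 -1.     0.   ]] 0.022 0.1 [1.08240437e+00 3.13943868e-01 4.50869753e-02 1.30358494e+00
 1.83857985e-05 1.43120793e+00]
roll [ 0.57396212 -0.18732394  0.055     ]
scraper [ 0.6050286  -0.30044514  0.02      ] [ 0.48332217 -0.38416799  0.02      ]
```

View pics/w0.png

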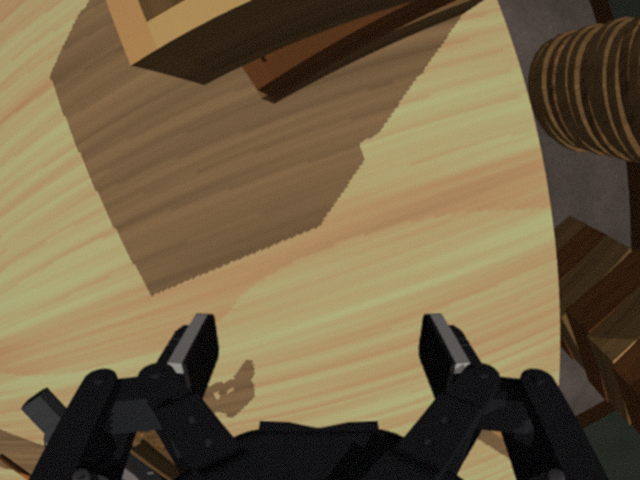

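The image shows the gripper open over bare bench, with the fingers at the bottom of the view. I'll write a helper that suggests rows toward a target pose.

```bash
cat >> h.py <<'E'
from scipy.spatial.transform import Rotation as Ro
C=np.array([.5132,.0078])
def rel(target, yaw_t, n):
    """n equal rows to target pos (tool down, x-yaw deg), in tool axes"""
    s=monitor.get_state(); p=s['tcp_pos']; M=Ro.from_quat(s['orientation'][[1,2,3,0]]).as_matrix()
    y0=np.degrees(np.arctan2(M[1,0],M[0,0])); dy=(yaw_t-y0+180)%360-180
    print('at',p.round(4),'yaw',y0.round(1),'tilt',M[2].round(3),'F',s['wrist_force'].round(1),'t',s['clock'],'gap',s['finger_gap'].round(4))
    print('turn/row about tool y: ',(-dy/n).round(2))
    for i in range(n):
        y=np.radians(y0+dy*i/n); d=(np.array(target)-p)/n
        print(i+1,(1000*np.array([d[0]*np.cos(y)+d[1]*np.sin(y),-d[2],-d[0]*np.sin(y)+d[1]*np.cos(y)])).round(0))
def at(th,off,r=.083):
    t=np.radians(th); return C+r*np.array([np.cos(t),np.sin(t)])+off*np.array([-np.sin(t),np.cos(t)])
def where():
    s=monitor.get_state(); p=s['tcp_pos']; M=Ro.from_quat(s['orientation'][[1,2,3,0]]).as_matrix()
    d=p[:2]-C; print('t',s['clock'],'p',p.round(4),'yaw',np.degrees(np.arctan2(M[1,0],M[0,0])).round(1),'r',np.hypot(*d).round(4),'ang',np.degrees(np.arctan2(d[1],d[0])).round(2),'F',s['wrist_force'].round(1))
E
python3 - <<'E'
from h import *
c=cams.calibration("wrist"); s=monitor.get_state(); M=Ro.from_quat(s['orientation'][[1,2,3,0]]).as_matrix()
print('cam in tool',M.T@(-c['R'].T@c['t']-s['tcp_pos']))
a=at(-42.7,-.05); print(a); rel([a[0],a[1],.19],-42.7,14)
E
```

```text
cam in tool [ 1.20763090e-04 -1.20863034e-01  8.20128144e-02]
[ 0.54028993 -0.08523298]Traceback (most recent call last):
  File "<stdin>", line 4, in <module>
  File "h.py", line 21, in rel
    print('at',p.round(4),'yaw',y0.round(1),'tilt',M[2].round(3),'F',s['wrist_force'].round(1),'t',s['clock'],'gap',s['finger_gap'].round(4))
                                                                                                                    ^^^^^^^^^^^^^^^^^^^^^
AttributeError: 'float' object has no attribute 'round'
```

```bash
sed -i "s/s\['finger_gap'\].round(4)/round(s['finger_gap'],4)/" h.py
python3 - <<'E'
from h import *
a=at(-42.7,-.05); rel([a[0],a[1],.19],-42.7,14)
E
```

```text
at [0.1964 0.5401 0.2526] yaw 70.0 tilt [-0.001 -1.     0.   ] F [-0.4  0.5 -0. ] t 0.15 gap 0.0855
turn/row about tool y:  8.05
1 [-34.   4. -38.]
2 [-28.   4. -43.]
3 [-22.   4. -46.]
4 [-15.   4. -49.]
5 [ -8.   4. -50.]
6 [ -1.   4. -51.]
7 [  6.   4. -51.]
8 [ 13.   4. -49.]
9 [ 20.   4. -47.]
10 [ 26.   4. -44.]
11 [ 32.   4. -39.]
12 [ 37.   4. -35.]
13 [ 42.   4. -29.]
14 [ 46.   4. -23.]
```

>>> drive_tool(plan="-1 -34 4 -38 0 8 0; -1 -28 4 -43 0 8 0; -1 -22 4 -46 0 8 0; -1 -15 4 -49 0 8 0; -1 -8 4 -50 0 8 0; -1 -1 4 -51 0 8 0; -1 6 4 -51 0 8 0", grip_force=20)

```text
clock: 1.02
tcp_pos: [0.3675, 0.2184, 0.2221]
orientation: [-0.702, 0.703, 0.078, -0.078]
wrist_force: [0.7, 0.2, -0.2]
finger_gap: 0.0001
```

Run:
```python
from h import *
a=at(-42.7,-.05); rel([a[0],a[1],.18],-42.7,8)
```

```text
at [0.3675 0.2184 0.2221] yaw 12.7 tilt [-0.001 -1.    -0.002] F [ 0.7  0.2 -0.2] t 1.025 gap 0.0001
turn/row about tool y:  6.92
1 [ 13.   5. -42.]
2 [ 18.   5. -40.]
3 [ 22.   5. -37.]
4 [ 27.   5. -35.]
5 [ 31.   5. -31.]
6 [ 34.   5. -27.]
7 [ 37.   5. -23.]
8 [ 40.   5. -18.]
```

>>> drive_tool(plan="-1 13 5 -42 0 7 0; -1 18 5 -40 0 7 0; -1 22 5 -37 0 7 0; -1 27 5 -35 0 7 0; -1 31 5 -31 0 7 0; -1 34 5 -27 0 7 0; -1 37 5 -23 0 7 0; -1 40 5 -18 0 7 0")

```text
clock: 2.02
tcp_pos: [0.5378, -0.1007, 0.1802]
orientation: [-0.652, 0.653, -0.273, 0.273]
wrist_force: [-0.5, -0.3, -0.2]
finger_gap: 0.0
```

Run:
```python
from h import *
a=at(-42.7,-.05); rel([a[0],a[1],.088],-42.7,4)
p,d=cams.read_camera("top"); cv2.imwrite("pics/t1.png",p[:,:,::-1])
p,d=cams.read_camera("wrist"); cv2.imwrite("pics/w1.png",p[:,:,::-1])
```

```text
at [ 0.5378 -0.1007  0.1802] yaw -45.4 tilt [-0.    -1.    -0.001] F [-0.5 -0.3 -0.2] t 2.025 gap 0.0
turn/row about tool y:  -0.67
1 [-2. 23.  3.]
2 [-2. 23.  3.]
3 [-2. 23.  3.]
4 [-2. 23.  3.]
```

View pics/w1.png

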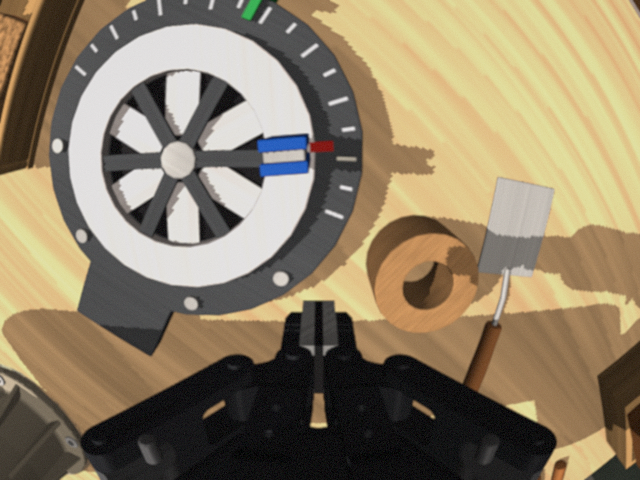

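View pics/t1.png

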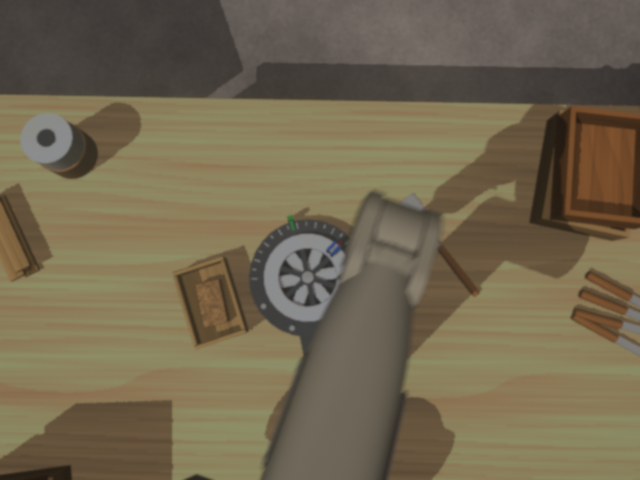

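Wrist view: the lever (284,156) and red pointer (322,147) lie clear ahead of the shut fingers (318,325). The roll (428,285) is off to the right, below finger level. Now I descend behind the lever.

>>> drive_tool(plan="-1 -2 23 3 0 -1 0; -1 -2 23 3 0 -1 0; -1 -2 23 3 0 0 0; -1 -2 22 3 0 0 0; -1 0 0 0 0 0 0")

```text
clock: 2.75
tcp_pos: [0.5394, -0.0867, 0.0854]
orientation: [-0.657, 0.658, -0.261, 0.259]
wrist_force: [0.2, -0.7, -0.1]
finger_gap: -0.0001
```

Run:
```python
from h import *
where()
a=at(-42.7,-.05); rel([a[0],a[1],.088],-42.7,1)
a=at(-42.7,-.024); rel([a[0],a[1],.088],-42.7,1)
```

```text
t 2.75 p [ 0.5394 -0.0867  0.0854] yaw -43.2 r 0.0981 ang -74.53 F [ 0.2 -0.7 -0.1]
at [ 0.5394 -0.0867  0.0854] yaw -43.2 tilt [-0.003 -1.    -0.002] F [ 0.2 -0.7 -0.1] t 2.75 gap -0.0001
turn/row about tool y:  -0.49
1 [-0. -3.  2.]
at [ 0.5394 -0.0867  0.0854] yaw -43.2 tilt [-0.003 -1.    -0.002] F [ 0.2 -0.7 -0.1] t 2.75 gap -0.0001
turn/row about tool y:  -0.49
1 [-1. -3. 28.]
```

>>> drive_tool(plan="-1 0 -1 12 0 0 0; -1 0 -1 12 0 0 0; -1 0 0 4 0 0 0; -1 0 0 3 0 0 0; -1 0 0 3 0 0 0")

```text
clock: 3.38
tcp_pos: [0.5656, -0.0607, 0.0906]
orientation: [-0.657, 0.658, -0.26, 0.26]
wrist_force: [-0.8, -2.1, -0.4]
finger_gap: 0.0003
```

Run:
```python
from h import *
where()
p,d=cams.read_camera("wrist"); cv2.imwrite("pics/w2.png",p[:,:,::-1])
```

```text
t 3.375 p [ 0.5656 -0.0607  0.0906] yaw -43.1 r 0.0862 ang -52.59 F [-0.8 -2.1 -0.4]
```

View pics/w2.png

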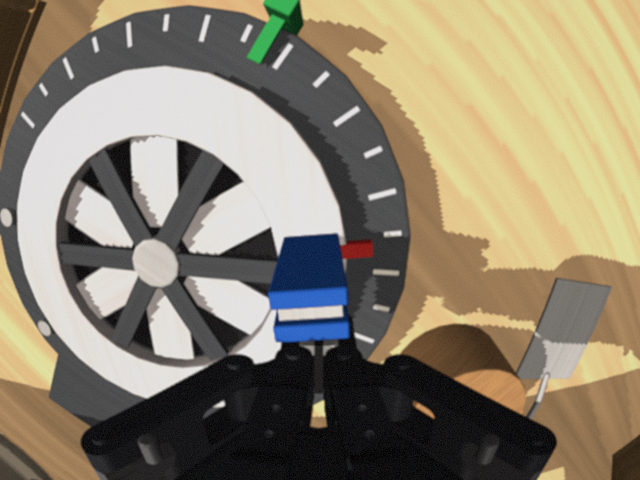

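Contact made at about 2 N. The wrist view shows the pointer tip at about (372,248) and the flag tongue tip at about (256,58). Next I measure the angles from this view.

```bash
cat >> h.py <<'E'
def wray(c,u,v):
    x=(u-c['cx'])/c['fx'];y=(v-c['cy'])/c['fy'];r=np.hypot(x,y)
    d=np.array([np.sin(r)*x/r,np.sin(r)*y/r,np.cos(r)]); return -c['R'].T@c['t'],c['R'].T@d
def wpl(c,u,v,z):
    o,d=wray(c,u,v);return o+d*(z-o[2])/d[2]
def wmeasure(name, hubuv=None):
    where(); c=cams.calibration("wrist"); p,_=cams.read_camera("wrist"); cv2.imwrite(name,p[:,:,::-1])
    m=masks(p); out={}
    for k,z in (("red",.042),("green",.0355)):
        mm=m[k].astype(np.uint8); n,l,st,ce=cv2.connectedComponentsWithStats(mm)
        if n<2: print(k,'none'); continue
        i=max(range(1,n),key=lambda i:st[i,4]); v,u=np.nonzero(l==i)
        X=np.array([wpl(c,a,b,z)[:2] for a,b in zip(u,v)]); d=X-C; r=np.hypot(*d.T); a=np.degrees(np.arctan2(d[:,1],d[:,0]))
        s=(r<.118)if k=="green" else r>0
        print(k,len(u),'r',r.min().round(4),r.max().round(4),'uv',u.mean().round(),v.mean().round())
        lo,hi=(.112,.128) if k=="green" else (.1015,.1115)
        s=(r>lo)&(r<hi)
        rb=np.round(r[s]*500); mids=[(a[s][rb==b].min()+a[s][rb==b].max())/2 for b in np.unique(rb)]
        print('  mid angle per 2mm radius',np.round(mids,2)); out[k]=np.median(mids)
    if len(out)==2: print('red-green deg',(out['red']-out['green']).round(2))
    return c,p
E
python3 - <<'E'
from h import *
c,p=wmeasure("pics/w2b.png")
X=wpl(c,155,263,.044); print('hub on z44 ~',X)
E
```

```text
t 3.425 p [ 0.5659 -0.0604  0.0906] yaw -43.1 r 0.0861 ang -52.3 F [-0.3 -1.1 -0.7]
red 521 r 0.097 0.1126 uv 357.0 249.0
  mid angle per 2mm radius [-37.68 -37.77 -37.85 -37.83 -37.82 -37.86]
green 1657 r 0.1137 0.1506 uv 276.0 26.0
  mid angle per 2mm radius [17.68 17.56 17.59 17.6  17.6  17.66 17.61 17.59]
red-green deg -55.42
hub on z44 ~ [0.5157135  0.00866177 0.044     ]
```

Contact geometry agrees: the TCP lags the lever by 14.5°, a 21.5 mm offset. The ring needs 55.4° more. Next I push along the arc.

>>> drive_tool(plan="-1 1.5 2 7.5 0 -5 0; -1 1.5 0 7.5 0 -5 0; -1 1.5 0 7.5 0 -5 0; -1 1.5 0 7.5 0 -5 0; -1 1.5 0 7.5 0 -5 0; -1 1.5 0 7.5 0 -5 0")

```text
clock: 4.22
tcp_pos: [0.5932, -0.0277, 0.0885]
orientation: [-0.702, 0.704, -0.078, 0.074]
wrist_force: [-1.9, -2.6, 0.7]
finger_gap: -0.0001
```

Run:
```python
from h import *
wmeasure("pics/w3.png")
```

```text
t 4.225 p [ 0.5932 -0.0277  0.0885] yaw -12.4 r 0.0876 ang -23.91 F [-1.9 -2.6  0.7]
red 538 r 0.0979 0.1131 uv 358.0 253.0
  mid angle per 2mm radius [-10.04  -9.95  -9.97 -10.15 -10.19 -10.23]
green 1723 r 0.1137 0.1504 uv 382.0 118.0
  mid angle per 2mm radius [18.15 18.12 18.07 18.09 18.04 18.11 18.05 18.08]
red-green deg -28.18
```

View pics/w3.png

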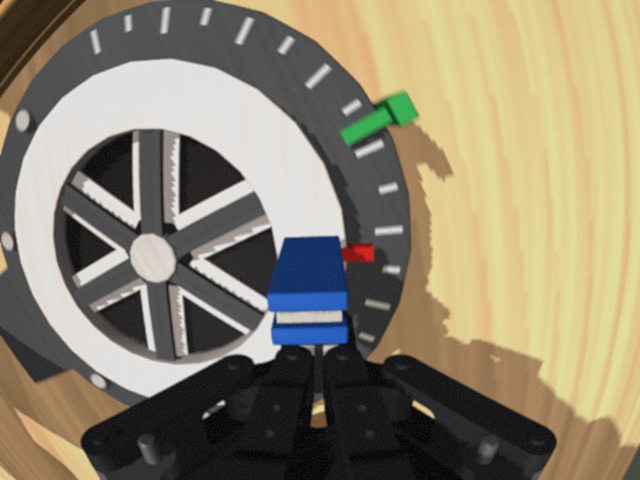

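The pointer (358,253) is 28.2° short of the flag (tongue near (365,128)). Contact is still good.

>>> drive_tool(plan="-1 1 0 7.5 0 -5 0; -1 1 0 7.5 0 -5 0; -1 1 0 7.5 0 -5 0; -1 1 0 7.5 0 -5 0; -1 1 0 4 0 -2 0")

```text
clock: 4.9
tcp_pos: [0.6014, 0.0046, 0.0886]
orientation: [-0.703, 0.706, 0.06, -0.063]
wrist_force: [-0.5, -2.1, 0.6]
finger_gap: 0.0001
```

Run:
```python
from h import *
wmeasure("pics/w4.png")
```

```text
t 4.9 p [0.6014 0.0046 0.0886] yaw 10.0 r 0.0883 ang -2.08 F [-0.5 -2.1  0.6]
red 553 r 0.098 0.1136 uv 358.0 253.0
  mid angle per 2mm radius [11.44 11.42 11.39 11.37 11.34 11.32]
green 1890 r 0.1135 0.1514 uv 414.0 216.0
  mid angle per 2mm radius [18.05 18.03 17.95 18.02 17.96 18.03 17.96 17.97]
red-green deg -6.62
```

View pics/w4.png

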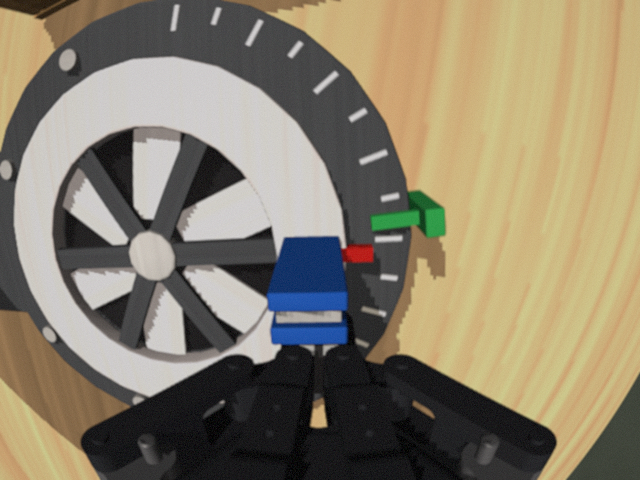

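The pointer is 6.6° short. I continue in small steps.

>>> drive_tool(plan="-1 0.5 0 3.5 0 -2.5 0; -1 0.5 0 3 0 -2 0; -1 0 0 0 0 0 0")

```text
clock: 5.32
tcp_pos: [0.6016, 0.0113, 0.0886]
orientation: [-0.7, 0.703, 0.088, -0.09]
wrist_force: [0.7, 0.6, -1.0]
finger_gap: 0.0
```

Run:
```python
from h import *
wmeasure("pics/w5.png")
p=cv2.imread("pics/w5.png")[180:300,300:460]; cv2.imwrite("pics/w5z.png",cv2.resize(p,None,fx=5,fy=5,interpolation=cv2.INTER_CUBIC))
```

```text
t 5.325 p [0.6016 0.0113 0.0886] yaw 14.5 r 0.0884 ang 2.29 F [ 0.7  0.6 -1. ]
red 545 r 0.0981 0.1135 uv 358.0 253.0
  mid angle per 2mm radius [15.77 15.74 15.72 15.7  15.68 15.66]
green 1871 r 0.1134 0.1519 uv 414.0 237.0
  mid angle per 2mm radius [18.   17.84 17.91 17.85 17.89 17.84 17.82 17.89]
red-green deg -2.16
```

View pics/w5z.png

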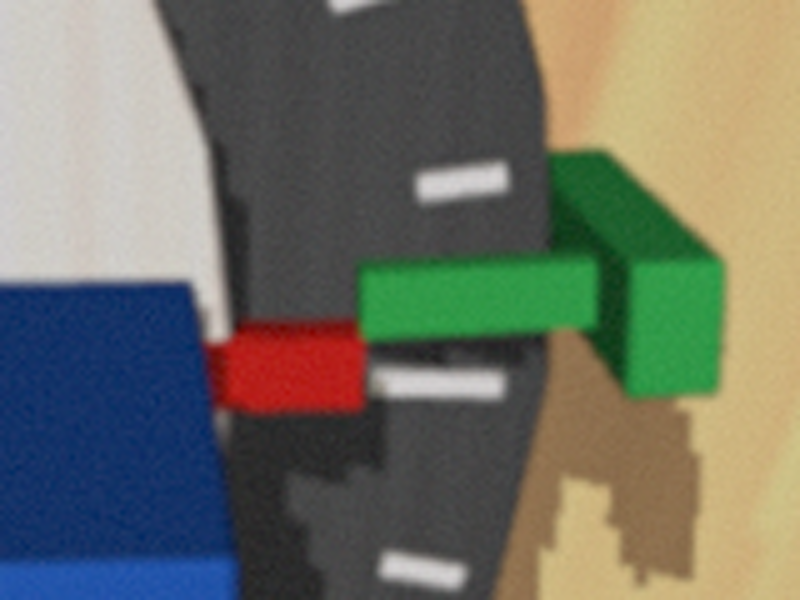

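The pointer (about (372,255)) is roughly 2.2° short of the flag tongue (about (395,241)). One small nudge.

>>> drive_tool(plan="-1 0.3 0 2.8 0 -2 0; -1 0 0 0 0 0 0")

```text
clock: 5.62
tcp_pos: [0.6014, 0.0141, 0.0887]
orientation: [-0.699, 0.701, 0.101, -0.102]
wrist_force: [-0.6, 1.3, -0.0]
finger_gap: 0.0
```

Run:
```python
from h import *
wmeasure("pics/w6.png")
```

```text
t 5.625 p [0.6014 0.0141 0.0887] yaw 16.5 r 0.0884 ang 4.09 F [-0.6  1.3 -0. ]
red 535 r 0.0985 0.1136 uv 358.0 253.0
  mid angle per 2mm radius [17.57 17.55 17.54 17.52 17.51 17.49]
green 1838 r 0.1139 0.1521 uv 415.0 245.0
  mid angle per 2mm radius [18.39 17.85 17.82 17.8  17.78 17.88 17.87 17.85]
red-green deg -0.31
```

The wrist view gives about -0.3°. I back off so the wrist camera sits directly above the pointer tip, to check without parallax.

>>> drive_tool(plan="-1 0 0 -20 0 0 0; -1 0 0 -25 0 0 0; -1 8 -10 -20 0 0 0; -1 10 -20 0 0 0 0; -1 5 -20 0 0 0 0; -1 0 0 0 0 0 0")

```text
clock: 6.42
tcp_pos: [0.644, -0.0489, 0.1395]
orientation: [-0.699, 0.701, 0.1, -0.101]
wrist_force: [-0.3, -0.8, -0.1]
finger_gap: 0.0
```

Run:
```python
from h import *
c,p=wmeasure("pics/w7.png"); print('cam xy',(-c['R'].T@c['t']).round(4))
```

```text
t 6.425 p [ 0.644  -0.0489  0.1395] yaw 16.3 r 0.1425 ang -23.45 F [-0.3 -0.8 -0.1]
red 338 r 0.0973 0.1124 uv 309.0 103.0
  mid angle per 2mm radius [17.73 17.71 17.67 17.64 17.61 17.59]
green 980 r 0.1135 0.1489 uv 358.0 103.0
  mid angle per 2mm radius [17.72 17.71 17.7  17.68 17.68 17.67 17.66 17.66]
red-green deg -0.03
cam xy [0.6216 0.0308 0.2601]
```

View pics/w7.png

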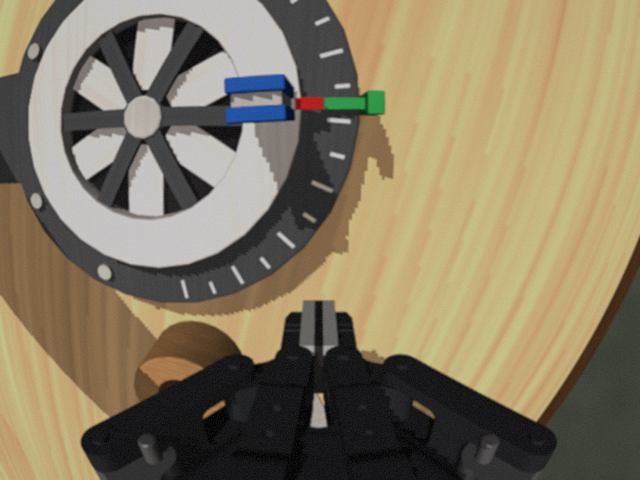

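From above, the pointer (309,103) and flag (358,103) are collinear, with a difference of -0.03°. I move up and clear, then do a last check.

>>> drive_tool(plan="-1 0 -30 0 0 0 0; -1 0 -40 -15 0 0 0; -1 0 -40 -15 0 0 0; -1 0 0 0 0 0 0; -1 0 0 0 0 0 0")

```text
clock: 7.1
tcp_pos: [0.6482, -0.079, 0.2431]
orientation: [0.701, -0.699, -0.094, 0.106]
wrist_force: [0.3, -1.0, -0.2]
finger_gap: -0.0001
```

Run:
```python
from h import *
wmeasure("pics/w8.png")
p,_=cams.read_camera("scene"); cv2.imwrite("pics/s8.png",p[:,:,::-1])
```

```text
t 7.1 p [ 0.6482 -0.079   0.2431] yaw 16.3 r 0.1605 ang -32.73 F [ 0.3 -1.  -0.2]
red 158 r 0.0976 0.113 uv 321.0 76.0
  mid angle per 2mm radius [17.52 17.5  17.72 17.7  17.67 17.66]
green 460 r 0.1147 0.1489 uv 354.0 77.0
  mid angle per 2mm radius [17.82 17.59 17.59 17.58 17.57 17.56 17.56 17.56]
red-green deg 0.09
```

View pics/s8.png

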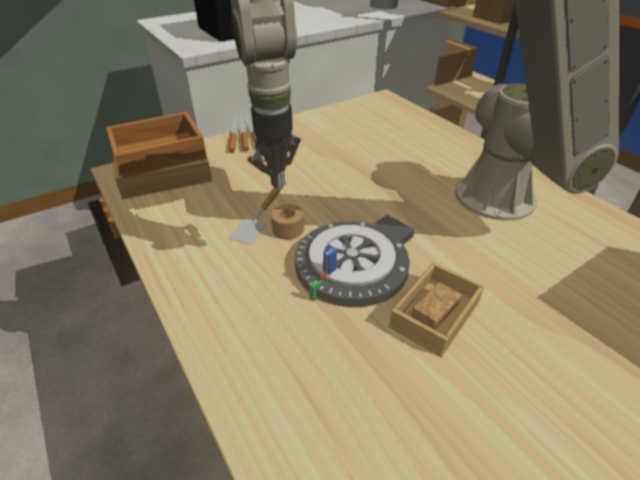

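The gripper is well clear. The pointer (323,277) sits at the flag (314,290), and the box, block, roll and scraper are where they started.

```bash
python3 -c "
from workcell import job
print(job.hand_in())"
```

```text
the job is handed in; nothing more can be done
None
```

I pushed the lever counter-clockwise by about 60° with the shut fingers against its clockwise face, at about 2–3 N. I then backed off, raised the arm clear and handed the job in at about 7.2 s.

- **Alignment:** with the wrist camera almost directly above, the pointer and flag differed by -0.03°. From higher up they differed by +0.09°. An earlier reading of -0.3°, taken at an angle while the fingers were still on the lever, disagrees slightly; I put that down to the slanted view.
- **Flag:** its angle read 17.4° in the first top view and 17.6–18.1° from the wrist camera. Pointer and flag radii both read about 1.5 mm too large in most of the wrist views. I take this as calibration or centre error and not flag movement, because the fingers stayed above the flag's height and never went near it.
- **Bystanders:** by eye in the last scene picture, the box, block, roll and scraper are where they were at the start. I did not measure their positions again.

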